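# Feed an aluminium bar through the open collet to the stop and lock the lever

## Robot

A 6-joint arm with a two-finger parallel gripper is mounted at the origin on the work surface. World frame = base frame: x ahead of the robot, y to its left, z up, the work surface at z = 0. Lengths are in mm, angles in rad, forces in N, time in s.
With the tool pointing down it reaches from about 350 to 925 mm from the base axis. Payload 6.4 kg.
Tool frame: the origin (TCP) lies at the very end of the fingers, on their centre line; the grasp point (between the pads) lies 19 mm behind it; z points along the fingers, x is the direction in which the jaws open and shut, and the axes are right-handed (so a half turn about z gives the same grasp; the last joint's range is limited). The gripper opens to 94 mm and grips with 3 to 60 N. Pads are 16 mm wide; open, the fingers measure 119 mm over their backs; the gripper's body (75 mm by 177 mm) begins 78 mm behind the grasp point.
Start: joints at [-0.174, 0.245, 1.558, -0, 1.339, -0.174], TCP at [650.01, 0.004, 182.755] pointing down, gripper open.
Joint ranges: [-3.13, 3.13], [-1.02, 2.26], [0.13, 2.54], [-0.95, 4.09], [0.21, 2.88], [-2.74, 2.74]. Speed limits (rad/s): [2.57, 2.57, 3.14, 3.14, 3.14, 3.14].

## Interface

Orientations are given as a unit quaternion [w, x, y, z].
In Python, from rig import arm gives the robot as it stands.
- The arm moves only by the shell command python3 -m creep 'ROWS' [OPENING] [FORCE]. ROWS is JSON, one flat list of numbers, 4 for each row, row after row: the shift along the tool's x, y, z in mm, then the turn about the tool's z in degrees. A call has 1 to 8 rows; each row shifts and turns the pose as measured when the row begins, along the tool's axes as they then stand; what a row does not reach is not made up. A row lasts 1/10 s, in which the tool goes at most 50 mm and 8.59 degrees, less where a joint would pass 70% of its speed; a pose out of reach is approached as far as the arm can. A call with a gripper value outside its range is refused whole. OPENING is the opening, from 0 (shut) to 1 (fully open), set as the call begins (- or left out, the last holds). The fingers move at their own pace and stop on an object; FORCE is the grip in N (left out, the last holds). Time passes only in rows, so rows that do not move let the fingers close. It gives the time, the measured TCP pose, the force and the opening at its end, in the units of the state.
- arm.observe(): the state, without advancing time (a new reading comes with each control period).
- arm.get_image(name): name is "scene" or "side" or "wrist"; returns a dict with "pixels" (400x640x3 uint8, blue, green, red), "camera_matrix" (3x3 intrinsics, pixels), "cam_to_world" (4x4, takes a point from camera to world coordinates). Camera axes: x right, y down, z forward; pixel columns grow to the right and rows downward; lengths in mm; the calibration is good to about 2 mm. A picture is of the moment at which its call begins. There is no depth.
- arm.finish_job(): hands the job in, once; it reports no verdict.
The state is a dict: "t": time; "joint_positions": joint angles; "qvel": joint speeds; "tau": joint torques, N m; "tcp_pos": TCP position; "tool_rot": TCP orientation; "contact_force": force on the tool from outside, world axes, zero at the start; "ft_torque": the same for the moment, N m; "finger_gap": finger opening in mm.
Only numpy, scipy, OpenCV 4.12 (cv2) and the standard library are available. Lean on these libraries where they do the work, as an engineer would, in place of code of your own. Each camera call takes 0.05 s, during which the arm holds its last target.

## Task

The cropping fixture on the bench has to be set up for the next saw cut. Push the round bar along its trough and through the open collet until its front end rests against the end stop, and only then swing the ball-ended lever fully over towards the trough to clamp the bar there. Leave the bar, the stop and everything else on the bench in place.

Things in the scene. Friction and masses are not known exactly. Their poses are not given: they have to be found in the camera images.
- fixture: Bar-cropping fixture, fixed to the bench: grey base plate 116 x 440 mm carrying, in order along its own +y (the feed direction), an open V trough, a grey collet head, a slotted saw guide and an end stop. +z up; the lever arm sticks out on its +x side. Origin: on the bench, under the bar axis, which runs along y at x = 0, 72 mm above the bench. The head is up to 106 mm high.
- bar_center (a point): Centre of the loose round aluminium bar to be fed: diameter 22 mm, length 200 mm, 0.15 to 0.3 kg. It lies in the V trough along the fixture's y, short of the collet's mouth, and slides with 1 to 3 N. Its y axis points along the bar to the collet. The trough (230 mm long, 20 mm wide, up to the mouth) ends 6 mm below the bar's axis, so the bar's upper part stands free.
- bar_nose (a point): Centre of the bar's front end face (100 mm from its centre), the end that goes through the collet and meets the stop.
- bar_tail (a point): Centre of the bar's rear end face (100 mm behind its centre), the end to push on. At home it stops 30 to 50 mm short of the head.
- collet_mouth (a point): Centre of the round bell mouth at the rear of the head, where the bar enters; on the bar axis, 72 mm above the bench. The head is 124 mm long from here to the collet's nose. The bore is 26 mm wide, and 25 mm between the three collet jaws when the lever is open.
- stop_face (a point): Foremost point of the slightly domed steel end (26 mm across) of the adjustable stop, on the bar axis beyond the collet and the saw guide; the bar's end face comes to rest on it. Its setting along the axis differs each time (26 to 46 mm beyond the collet's nose); it is locked and stands a push of 60 N.
- lever (a joint): Angle (rad) of the collet lever about its upright pivot: 0 fully open, 0.55 fully closed (end of its travel). It starts between 0 and 0.12. Closing swings the knob back towards the trough, i.e. towards the fixture's -y (clockwise from above). It stays where it is left. It takes about 2 N at the knob at first and 4 N near the end, as the jaws grip.
- lever_knob (a point): Centre of the steel ball knob, 34 mm across, at the end of the lever; 106 mm above the bench, 175 mm from the pivot. The lever is a level round steel arm, 13 mm thick, at the same height; between the head and the knob about 75 mm of it is free to push, with 85 mm of free air below it.
- lever_pivot (a point): Point on the upright pivot axis of the lever at the height of the arm (106 mm), at x = -38 mm, y = 42 mm in the fixture. When open the arm points 0.275 rad from the fixture's +x towards its +y, when closed 0.275 rad towards its -y.
- hexbar: Bystander: brass hexagon bar, 19 mm across flats, 150 mm long (along its y), lying on the bench beside the trough. Origin under its middle.
- hacksaw: Bystander: small hacksaw lying flat on the bench beyond the stop, about 260 x 65 mm, 25 mm high. Origin on the bench near its middle.
- spanner: Bystander: open-ended spanner 150 mm long lying on the bench. Origin under its middle.
- jar: Bystander: white plastic jar, 72 mm across, 115 mm high, standing. Origin: centre of its underside.
- amber: Bystander: amber glass bottle, 60 mm across, 130 mm high, standing. Origin: centre of its underside.
- beaker: Bystander: glass beaker, 74 mm across, 95 mm high, standing. Origin: centre of its underside.
- slug: Bystander: short aluminium cylinder, 32 mm across, 60 mm high, standing on end. Origin: centre of its underside.
Things that resemble listed ones, but are neither listed nor needed, are in the scene too. Of the things like the part that bears bar_center, leave any that is pink or red; of the rest the larger one is meant.

How it is judged:
By the outcome, as a careful person would: the job done as asked, in the order asked, and still so for the second after the job is handed in, with the robot touching nothing.
It also fails if it takes over 48 s, if anything falls off the work surface, if the arm or the gripper's body presses on something with over 40 N, if the wrist force passes 120 N, or if a joint passes its speed limit or range.

## Working session

There is one attempt and no reset: what is moved stays moved. The work goes in short steps, Python scripts to look and compute and a shell command to move; the robot and the scene stay as the last step left them, time stands still between calls to the robot, and variables do not carry over. Pictures are saved under pics/ and viewed, and the job is handed in when it is done.

```bash
ls; mkdir -p pics
python3 - <<'E'
from rig import arm
import cv2,numpy as np
print(arm.observe())
for n in ["scene","side","wrist"]:
    i=arm.get_image(n); cv2.imwrite(f"pics/{n}0.png",i["pixels"]); np.savez(f"pics/{n}0.npz",p=i["pixels"],K=i["camera_matrix"],T=i["cam_to_world"])
    print(n,i["camera_matrix"].round(1).tolist(),i["cam_to_world"].round(3).tolist())
E
```

```text
pics
{'t': 0.0, 'joint_positions': array([-1.74117756e-01,  2.45822797e-01,  1.55902686e+00, -3.96908853e-05,
        1.33871711e+00, -1.74084407e-01]), 'qvel': array([-2.95722995e-05,  1.05238784e-03,  5.42693112e-04, -3.15194744e-04,
        1.18555466e-03,  3.05708409e-04]), 'tau': array([ 8.38778797e-04, -4.15839279e+01, -3.14599335e+01,  6.84806099e-02,
        3.33599187e-02, -1.41738678e-04]), 'tcp_pos': array([6.49335926e+02, 9.93056160e-02, 1.81632940e+02]), 'tool_rot': array([-1.51963669e-04,  9.99999513e-01, -1.20914298e-05, -9.75478871e-04]), 'contact_force': array([-0.15285021,  0.38051071,  0.09678727]), 'ft_torque': array([-0.00840618,  0.00633613, -0.06058417]), 'finger_gap': 94.14042013353314}
scene [[433.5, 0.0, 317.8], [0.0, 433.5, 201.7], [0.0, 0.0, 1.0]] [[-0.828, 0.406, -0.386, 1021.579], [0.561, 0.596, -0.575, 642.531], [-0.003, -0.693, -0.721, 946.201], [0.0, 0.0, 0.0, 1.0]]
side [[393.4, 0.0, 313.8], [0.0, 393.4, 199.3], [0.0, 0.0, 1.0]] [[0.996, -0.054, 0.068, 464.119], [-0.087, -0.588, 0.804, -959.21], [-0.004, -0.807, -0.591, 761.686], [0.0, 0.0, 0.0, 1.0]]
wrist [[303.9, 0.0, 320.9], [0.0, 303.9, 202.7], [0.0, 0.0, 1.0]] [[1.0, 0.001, -0.001, 650.394], [0.001, -0.968, -0.25, 72.19], [-0.002, 0.25, -0.968, 383.953], [0.0, 0.0, 0.0, 1.0]]
```

View pics/scene0.png

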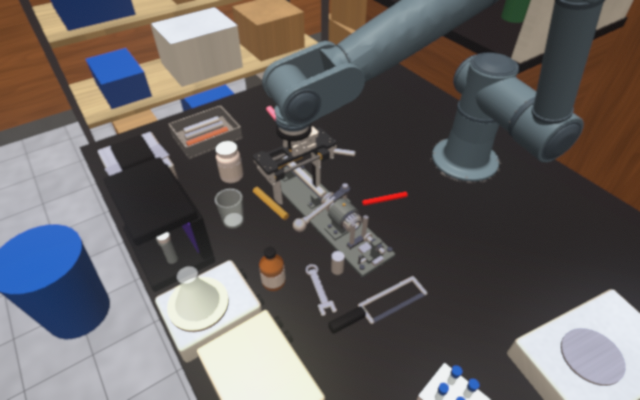

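View pics/side0.png

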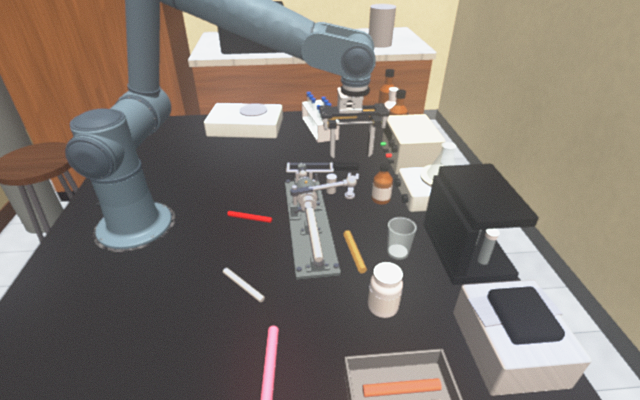

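View pics/wrist0.png

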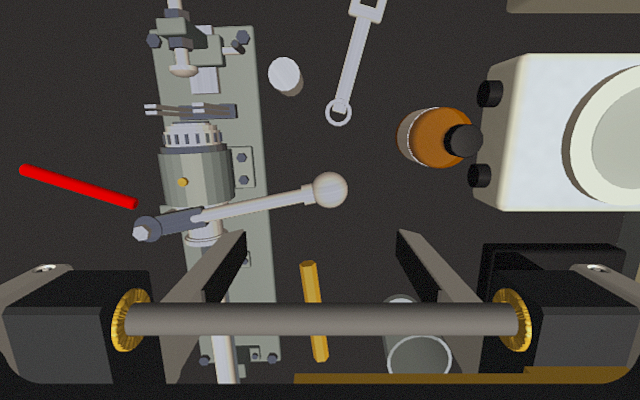

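Run:
```python
import cv2
a=cv2.imread("pics/side0.png")[150:285,270:400]; cv2.imwrite("pics/side_c.png",cv2.resize(a,None,fx=4.4,fy=4.4,interpolation=cv2.INTER_CUBIC))
a=cv2.imread("pics/scene0.png")[120:280,250:410]; cv2.imwrite("pics/scene_c.png",cv2.resize(a,None,fx=3.7,fy=3.7,interpolation=cv2.INTER_CUBIC))
a=cv2.imread("pics/wrist0.png")[0:390,130:370]; cv2.imwrite("pics/wrist_c.png",cv2.resize(a,None,fx=1.5,fy=1.5,interpolation=cv2.INTER_CUBIC))
```

```text
(no output)
```

View pics/side_c.png

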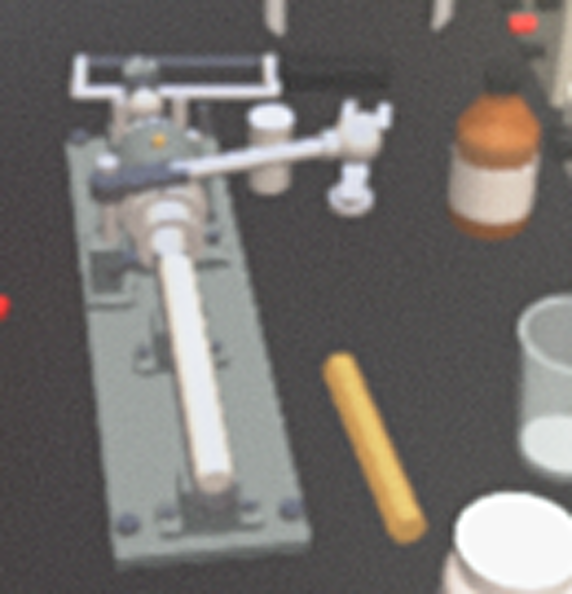

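View pics/scene_c.png

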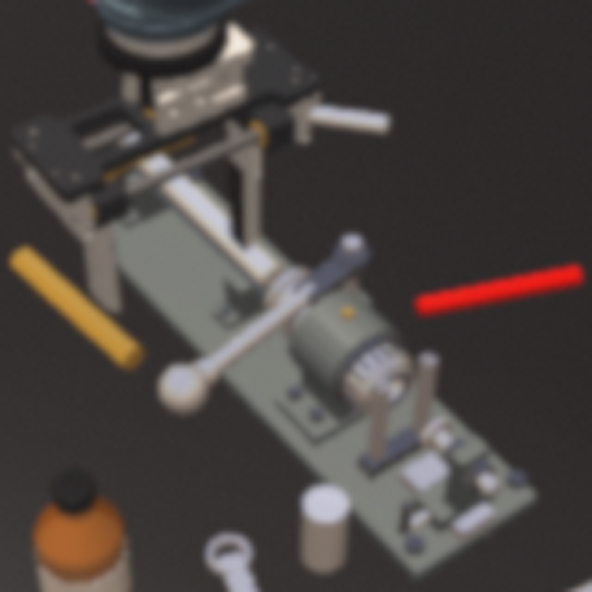

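View pics/wrist_c.png

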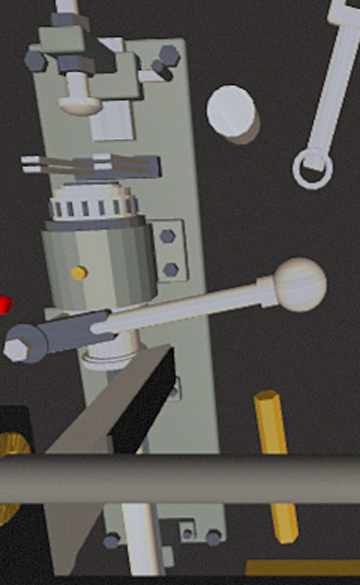

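```bash
cat > h.py <<'E'
import numpy as np
def ld(n): 
    d=np.load(f"pics/{n}.npz"); return d["K"],d["T"]
def ray(n,u,v):
    K,T=ld(n); d=T[:3,:3]@np.linalg.solve(K,[u,v,1.]); return T[:3,3],d/np.linalg.norm(d)
def pl(n,u,v,z):
    o,d=ray(n,u,v); return o+d*(z-o[2])/d[2]
def tri(*obs):
    A=np.zeros((3,3));b=np.zeros(3)
    for n,u,v in obs:
        o,d=ray(n,u,v);M=np.eye(3)-np.outer(d,d);A+=M;b+=M@o
    return np.linalg.solve(A,b)
def prj(n,p):
    K,T=ld(n);q=T[:3,:3].T@(np.asarray(p)-T[:3,3]);q=K@q;return (q[:2]/q[2]).round(1)
E
python3 - <<'E'
from h import *
np.set_printoptions(precision=1,suppress=True)
S,C,W="side0","scene0","wrist0"
print("knob W",pl(W,329,190,106),"S",pl(S,270+358/4.4,150+132/4.4,106),"C",pl(C,250+183/3.7,120+388/3.7,106))
print("pivot W",pl(W,147,228,116),"C",pl(C,250+352/3.7,120+245/3.7,116))
for z in (8,12):
  print("plate",[pl(S,296.6,277.5,z),pl(S,340.5,272.5,z),pl(W,252,26.7,z),pl(W,152,28.7,z),pl(C,394.9,253.2,z),pl(C,363,275,z)])
print("tail",pl(S,318.2,258.2,72), "stop",pl(W,183.5,71,80))
E
```

```text
knob W [657.5  12.7 106. ] S [660.8  21.4 106. ] C [656.4  14.4 106. ]
pivot W [488.  -21.5 116. ] C [481.8 -25.8 116. ]
plate [array([ 477.4, -265.6,    8. ]), array([ 591.4, -258.6,    8. ]), array([573. , 177.2,   8. ]), array([461.5, 175.1,   8. ]), array([455.4, 170.7,   8. ]), array([569.8, 177.5,   8. ])]
plate [array([ 477.4, -269.2,   12. ]), array([ 590.7, -262.3,   12. ]), array([573.8, 176.1,  12. ]), array([463.5, 174. ,  12. ]), array([457.8, 172.7,  12. ]), array([571.7, 179.5,  12. ])]
tail [ 532.6 -266.    72. ] stop [522.1 120.   80. ]
```

The bar-like objects are the trough bar at side (310,235), the small white bar at (243,285), the red bar at (249,216) and the pink bar at (270,365). The trough bar fits: it isn't red or pink, it lies in the V trough, and it's larger than the white bar. The enlarged side crop confirms this, with the tail at (318,258). The feed direction is roughly world +y, with a yaw of about 2.4°. Next I'll go behind the tail with the gripper shut.

```bash
python3 -m creep '[-17,42,0,0,-17,42,0,0,-17,42,0,0,-17,42,0,0,-17,42,0,0,-17,42,0,0,-13,42,0,-2.4,0,0,0,0]' 0 20
python3 - <<'E'
from rig import arm
import cv2,numpy as np
o=arm.observe();print(o["t"],o["tcp_pos"],o["tool_rot"],o["contact_force"],o["finger_gap"])
for n in ["scene","side","wrist"]:
    i=arm.get_image(n); cv2.imwrite(f"pics/{n}1.png",i["pixels"]); np.savez(f"pics/{n}1.npz",p=i["pixels"],K=i["camera_matrix"],T=i["cam_to_world"])
a=cv2.imread("pics/scene1.png")[120:280,250:410]; cv2.imwrite("pics/scene1_c.png",cv2.resize(a,None,fx=3.7,fy=3.7,interpolation=cv2.INTER_CUBIC))
E
```

```text
t: 0.95
tcp_pos: [529.7, -302.3, 179.0]
tool_rot: [-0.001, 1.0, 0.024, -0.002]
contact_force: [-0.1, 0.2, 0.7]
finger_gap: 33.4
0.95 [ 529.68670648 -302.34164641  178.99130649] [-9.49095956e-04  9.99701649e-01  2.43082713e-02 -2.19563916e-03] [-0.06388415  0.18341466  0.68861425] 33.350352728914494
```

View pics/wrist1.png

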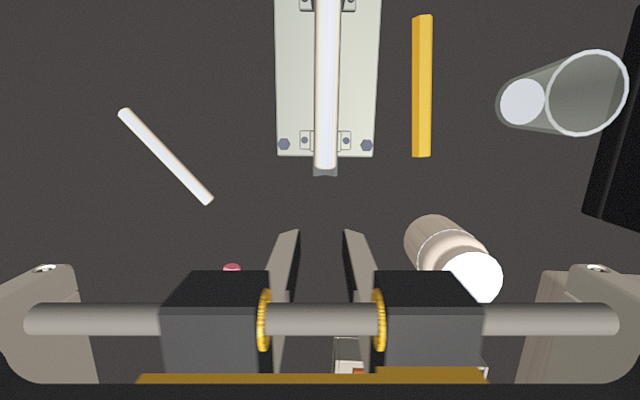

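View pics/scene1_c.png

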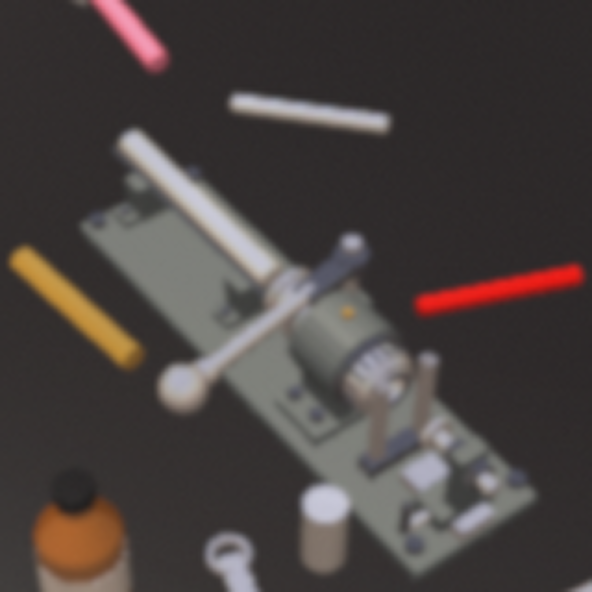

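Run:
```python
from h import *
import cv2
np.set_printoptions(precision=2,suppress=True)
p=cv2.imread("pics/wrist1.png").astype(int)
P=[]
for r in (5,40,80,120,150):
    g=p[r].min(axis=1); c=[x for x in range(300,352) if g[x]>0]
    print(r,g[306:346].tolist())
for r in range(155,182,2): print(r,p[r,325])
print(pl("wrist1",325,167,72), pl("wrist1",325,5,72), pl("wrist1",325,167,83),"scene tail",pl("scene1",250+131/3.7,120+137/3.7,76))
i=p
```

```text
5 [194, 194, 193, 197, 186, 129, 57, 76, 108, 118, 145, 181, 198, 209, 222, 229, 231, 230, 231, 229, 230, 230, 230, 233, 233, 232, 231, 231, 230, 230, 229, 222, 211, 200, 167, 105, 75, 84, 177, 200]
40 [196, 197, 197, 198, 199, 198, 198, 190, 146, 115, 160, 189, 207, 218, 227, 233, 234, 232, 233, 233, 232, 232, 234, 237, 234, 232, 233, 231, 231, 229, 225, 216, 198, 155, 151, 197, 208, 205, 204, 205]
80 [200, 200, 200, 199, 200, 202, 206, 181, 123, 135, 178, 198, 212, 222, 229, 233, 232, 233, 232, 233, 233, 233, 234, 234, 233, 233, 232, 226, 230, 223, 212, 197, 154, 165, 202, 210, 207, 206, 208, 208]
120 [200, 203, 201, 205, 202, 203, 211, 176, 100, 155, 192, 205, 218, 227, 231, 230, 232, 233, 231, 233, 231, 231, 230, 228, 232, 229, 227, 230, 223, 209, 191, 147, 171, 207, 211, 210, 209, 210, 209, 209]
150 [202, 200, 203, 174, 157, 181, 185, 145, 118, 166, 196, 213, 224, 230, 232, 232, 231, 231, 231, 232, 232, 230, 226, 230, 230, 227, 230, 226, 213, 194, 149, 162, 209, 207, 164, 183, 203, 196, 196, 196]
155 [243 236 233]
157 [242 234 232]
159 [243 236 234]
161 [242 235 231]
163 [242 235 232]
165 [243 235 232]
167 [226 237 236]
169 [155 167 165]
171 [128 129 129]
173 [130 133 132]
175 [82 81 83]
177 [69 70 75]
179 [69 71 71]
181 [70 72 72]
[ 533.74 -268.14   72.  ] [ 525.62 -122.15   72.  ] [ 533.57 -266.69   83.  ] scene tail [ 530.99 -265.98   76.  ]
```

Run:
```python
from h import *
from rig import arm
np.set_printoptions(precision=2,suppress=True)
L=[(328,5),(327.2,40),(326.7,80),(326,120),(325.2,150)]
P=np.array([pl("wrist1",u,v,72) for u,v in L]);print(P)
k=np.polyfit(P[:,1],P[:,0],1);print(k,np.degrees(np.arctan(-k[0])),np.polyval(k,[-294,-267,-90]))
```

```text
[[ 528.32 -122.01   72.  ]
 [ 529.24 -150.63   72.  ]
 [ 530.75 -185.19   72.  ]
 [ 532.15 -221.92   72.  ]
 [ 532.99 -251.03   72.  ]]
[ -0.04 523.75] 2.136413863805531 [534.71 533.71 527.1 ]
```

```bash
python3 -m creep '[5,-4,35,0.5,0,0,35,0,0,0,25,0,0,0,10,0,0,0,0,0,0,0,0,0]' 0 20
```

```text
t: 1.7
tcp_pos: [541.2, -284.9, 73.3]
tool_rot: [-0.001, 1.0, 0.028, -0.0]
contact_force: [-0.0, -0.6, -0.4]
finger_gap: 0.3
```

```bash
python3 -m creep '[-6,0,2,0,0,0,0,0]'; python3 -m creep '[0,0,0,1,0,0,0,0]'
```

```text
t: 1.9
tcp_pos: [536.5, -285.7, 73.8]
tool_rot: [0.0, 1.0, 0.028, 0.002]
contact_force: [-0.3, 0.9, -0.4]
finger_gap: 0.1
t: 2.1
tcp_pos: [537.3, -286.6, 75.9]
tool_rot: [0.002, 1.0, 0.018, 0.003]
contact_force: [0.3, 0.0, 0.3]
finger_gap: 0.4
```

Run:
```python
from rig import arm
import cv2,numpy as np
i=arm.get_image("wrist"); cv2.imwrite("pics/wrist2.png",i["pixels"])
i=arm.get_image("side"); cv2.imwrite("pics/side2.png",cv2.resize(i["pixels"][130:290,250:410],None,fx=3.7,fy=3.7,interpolation=cv2.INTER_CUBIC))
```

```text
(no output)
```

View pics/wrist2.png

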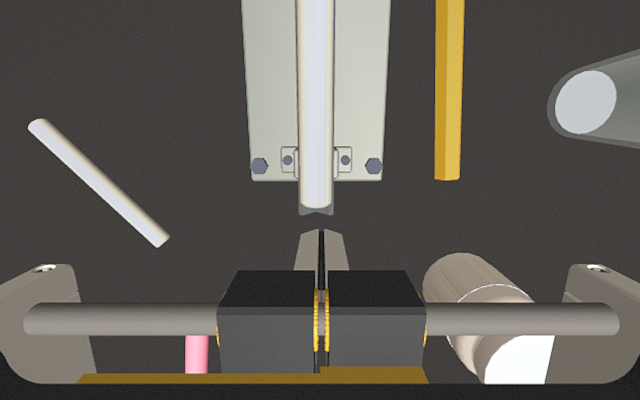

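View pics/side2.png

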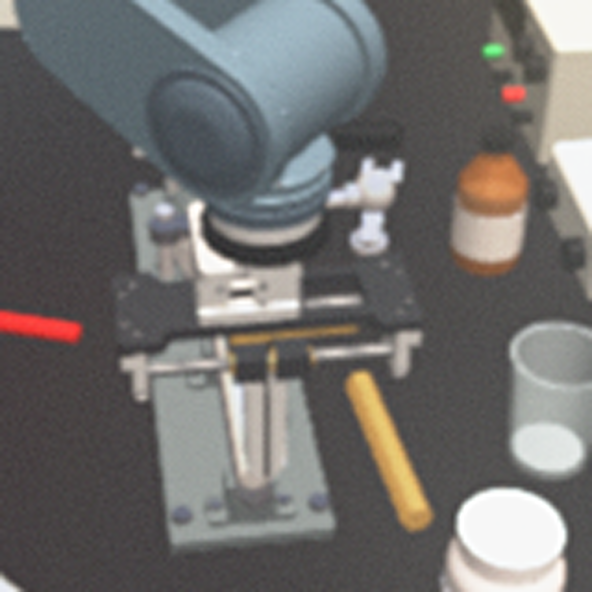

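```bash
python3 -m creep '[-3,-2,5,0,0,0,0,0]'; python3 -m creep '[0,-6,0,0,0,-6,0,0,0,-6,0,0]'
```

```text
t: 2.4
tcp_pos: [534.1, -284.8, 70.5]
tool_rot: [0.001, 1.0, 0.019, 0.003]
contact_force: [0.2, -0.4, -0.9]
finger_gap: 0.8
t: 2.7
tcp_pos: [533.0, -265.9, 70.0]
tool_rot: [0.001, 1.0, 0.018, 0.003]
contact_force: [0.8, -0.7, -0.5]
finger_gap: 0.7
```

```bash
python3 -m creep '[0,-8,0,0,0,-8,0,0,0,-8,0,0,0,-8,0,0]'
python3 - <<'E'
from rig import arm
import cv2,numpy as np
i=arm.get_image("wrist"); cv2.imwrite("pics/wrist3.png",i["pixels"]);print(arm.observe()["tcp_pos"],arm.observe()["contact_force"])
E
```

```text
t: 3.1
tcp_pos: [531.8, -230.5, 69.9]
tool_rot: [0.001, 1.0, 0.018, 0.003]
contact_force: [-0.1, -0.5, -0.7]
finger_gap: 0.4
[ 531.64516992 -229.30440281   69.77669337] [ 0.59798493  1.67308624 -0.98632473]
```

View pics/wrist3.png

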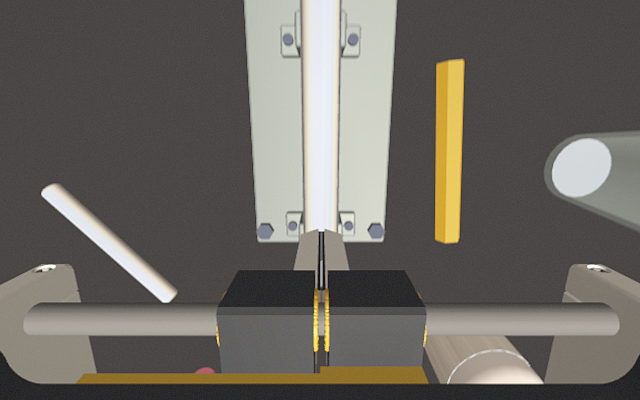

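```bash
python3 -m creep '[0,-8,-0.5,0,0,-8,0,0,0,-8,0,0,0,-8,0,0,0,-8,0,0]'; python3 -m creep '[0,-8,0,0,0,-8,0,0,0,-8,0,0,0,-8,0,0]'
```

```text
t: 3.65
tcp_pos: [530.2, -186.4, 70.5]
tool_rot: [0.001, 1.0, 0.019, 0.003]
contact_force: [0.4, -0.3, -0.5]
finger_gap: 0.6
t: 4.05
tcp_pos: [528.8, -151.4, 70.4]
tool_rot: [0.001, 1.0, 0.019, 0.003]
contact_force: [-0.3, -0.5, -0.2]
finger_gap: 0.6
```

```bash
python3 -m creep '[0,-8,0,0,0,-8,0,0,0,-5,0,0]';python3 - <<'E'
from rig import arm
import cv2,numpy as np
w=arm.get_image("wrist")["pixels"]; i=arm.get_image("scene"); 
s=cv2.resize(i["pixels"][140:280,270:410],None,fx=2.857,fy=2.857,interpolation=cv2.INTER_CUBIC)
cv2.imwrite("pics/j4.png",np.hstack([w[:,150:550],s[:400,:400]]));print(arm.observe()["tcp_pos"],arm.observe()["contact_force"])
E
```

```text
t: 4.35
tcp_pos: [527.9, -128.1, 70.3]
tool_rot: [0.001, 1.0, 0.019, 0.003]
contact_force: [0.8, -0.1, -0.6]
finger_gap: 0.4
[ 527.91179933 -128.20772242   70.32775308] [-0.56991485 -0.33520817 -0.42436779]
```

View pics/j4.png

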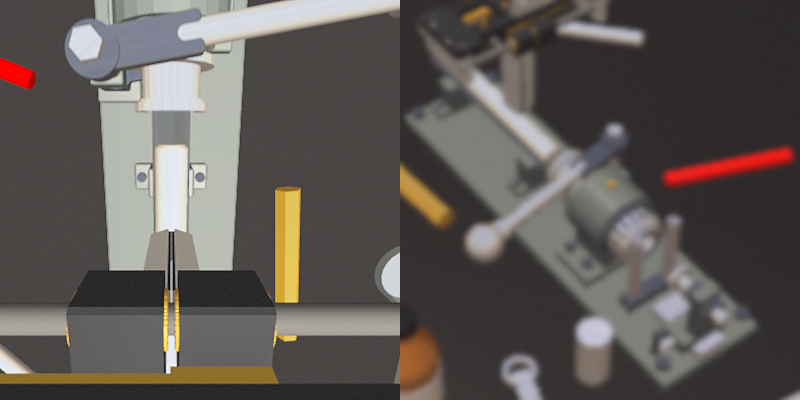

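Run:
```python
from rig import arm
import cv2,numpy as np
for n in ["scene","side","wrist"]:
    i=arm.get_image(n); cv2.imwrite(f"pics/{n}5.png",i["pixels"]); np.savez(f"pics/{n}5.npz",p=i["pixels"],K=i["camera_matrix"],T=i["cam_to_world"])
from h import *
print(pl("wrist5",321,146,72),pl("wrist5",321,146,83),pl("wrist5",321,107,72),pl("wrist5",321,232,72), "prj tip",prj("wrist5",arm.observe()["tcp_pos"]))
a=i["pixels"]; cv2.imwrite("pics/w5c.png",cv2.resize(a[90:390,240:400],None,fx=2,fy=2))
a=cv2.imread("pics/side5.png");cv2.imwrite("pics/s5c.png",cv2.resize(a[130:290,250:410],None,fx=3.7,fy=3.7,interpolation=cv2.INTER_CUBIC))
a=cv2.imread("pics/scene5.png");cv2.imwrite("pics/c5c.png",cv2.resize(a[110:250,230:390],None,fx=4,fy=4,interpolation=cv2.INTER_CUBIC))
```

```text
[526.50564549 -70.6084934   72.        ] [526.41283815 -69.83410332  83.        ] [525.5766408  -46.41738856  72.        ] [ 528.77967956 -129.82390661   72.        ] prj tip [320.  230.3]
```

View pics/w5c.png

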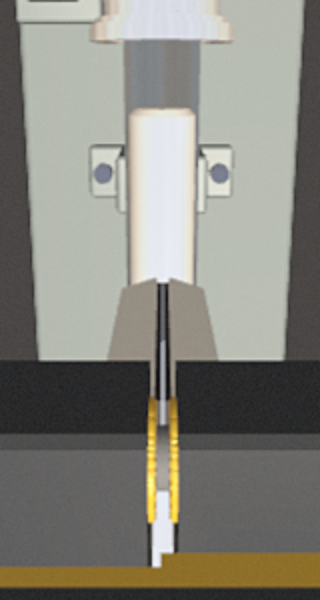

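View pics/s5c.png

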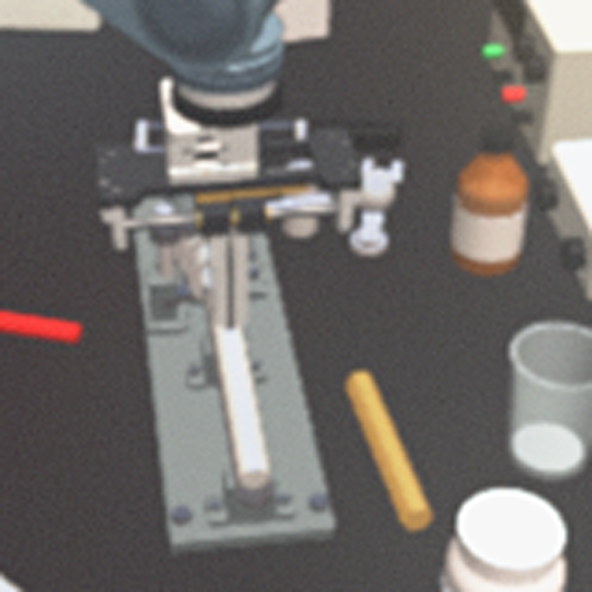

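View pics/c5c.png

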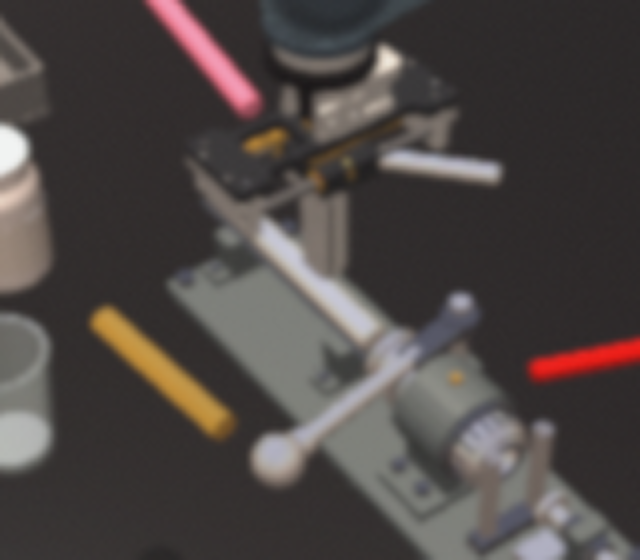

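Run:
```python
from h import *
np.set_printoptions(precision=1,suppress=True)
tip=[527.9,-128.2,70.3]
for n in ("side5","scene5","wrist5"):
    print(n,"tip",prj(n,tip),"tip+14",prj(n,[527.9,-128.2,84]),"tail",prj(n,[533.7,-267,72]),"tail top",prj(n,[533.7,-267,83]))
print(tri(("side5",311.6,217.5),("scene5",311,179.5)), tri(("side5",311.6,217.5),("wrist5",321,230)))
print("tail",tri(("side0",318.2,258.2),("wrist1",325,167.5)),tri(("scene1",250+131/3.7,120+137/3.7),("wrist1",325,167.5)))
```

```text
side5 tip [311.7 223.2] tip+14 [311.7 219.3] tail [318.7 258.5] tail top [318.7 255.2]
scene5 tip [310.9 183.5] tip+14 [310.8 180. ] tail [284.6 158.2] tail top [284.3 155.4]
wrist5 tip [319.8 228.9] tip+14 [319.9 235.9] tail [320.6 391.2] tail top [320.6 403.3]
[ 528.3 -125.8   88.4] [ 528.3 -123.2   86.4]
tail [ 533.  -268.3   74.3] [ 532.3 -267.2   75.9]
```

```bash
python3 - <<'E'
from h import *
np.set_printoptions(precision=1,suppress=True)
print(tri(("side0",334,157),("scene0",250+248/3.7,120+246/3.7)),tri(("side0",371,155.5),("scene0",250+106/3.7,120+310/3.7)))
# closed at height: image 2 state wrist only
E
python3 - <<'E'
import cv2
a=cv2.imread("pics/side0.png")
cv2.imwrite("pics/s0f.png",cv2.resize(a[70:200,290:420],None,fx=4.5,fy=4.5,interpolation=cv2.INTER_CUBIC))
E
```

```text
[599.3   4.  200.9] [706.    1.1 200.8]
```

View pics/s0f.png

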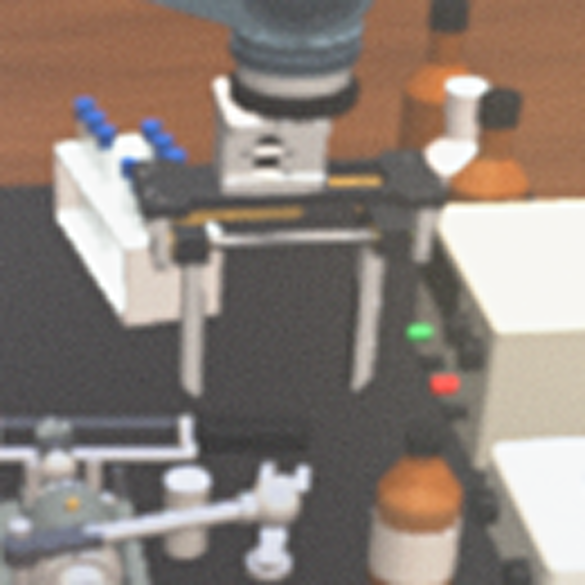

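Finding: the bar has not moved. The two-view fix puts the real finger ends about 17 mm above the reported TCP, both here (88 vs 70) and in the start pictures (201 vs 182). The fingers therefore passed just over the bar without touching it. I'll go back and take a lower line.

```bash
python3 -m creep '[0,0,-15,0,0,35,0,0,0,40,0,0,0,40,0,0,0,30,0,0,0,15,0,0,0,0,0,0]'
```

```text
t: 5.3
tcp_pos: [536.1, -297.5, 94.0]
tool_rot: [0.003, 1.0, 0.019, 0.006]
contact_force: [-0.0, -0.2, 0.1]
finger_gap: 0.4
```

```bash
python3 -m creep '[-1,0,20,0,0,0,14,0,0,0,0,0,0,0,0,0]'
```

```text
t: 5.7
tcp_pos: [536.4, -294.8, 60.6]
tool_rot: [0.003, 1.0, 0.019, 0.006]
contact_force: [0.1, -0.2, 0.5]
finger_gap: 0.2
```

```bash
python3 -m creep '[-1.5,0,4.5,0,0,0,0,0]'; python3 -m creep '[0,-6,0,0,0,-6,0,0,0,-5,0,0]';python3 -m creep '[0,-4,0,0,0,-4,0,0]'
python3 - <<'E'
from rig import arm
import cv2,numpy as np
from h import *
for n in ["scene","side","wrist"]:
    i=arm.get_image(n); np.savez(f"pics/{n}6.npz",p=i["pixels"],K=i["camera_matrix"],T=i["cam_to_world"])
    if n=="scene": a=cv2.resize(i["pixels"][110:230,240:360],(400,400),interpolation=cv2.INTER_CUBIC)
    if n=="side": b=cv2.resize(i["pixels"][190:290,260:360],(400,400),interpolation=cv2.INTER_CUBIC)
cv2.imwrite("pics/w6.png",i["pixels"]);cv2.imwrite("pics/j6.png",np.hstack([a,b]));print(arm.observe()["tcp_pos"],arm.observe()["contact_force"])
E
```

```text
t: 5.9
tcp_pos: [535.5, -294.0, 56.6]
tool_rot: [0.003, 1.0, 0.02, 0.006]
contact_force: [-0.4, 0.4, -0.9]
finger_gap: 0.5
t: 6.2
tcp_pos: [535.4, -276.5, 57.6]
tool_rot: [0.004, 1.0, 0.02, 0.007]
contact_force: [-0.1, -2.6, -1.1]
finger_gap: 0.3
t: 6.4
tcp_pos: [535.1, -268.1, 57.9]
tool_rot: [0.005, 1.0, 0.02, 0.007]
contact_force: [1.0, -2.4, -1.5]
finger_gap: 0.3
[ 535.15369924 -267.89294561   57.86259632] [-0.68942639 -0.56687805  0.86078724]
```

View pics/j6.png

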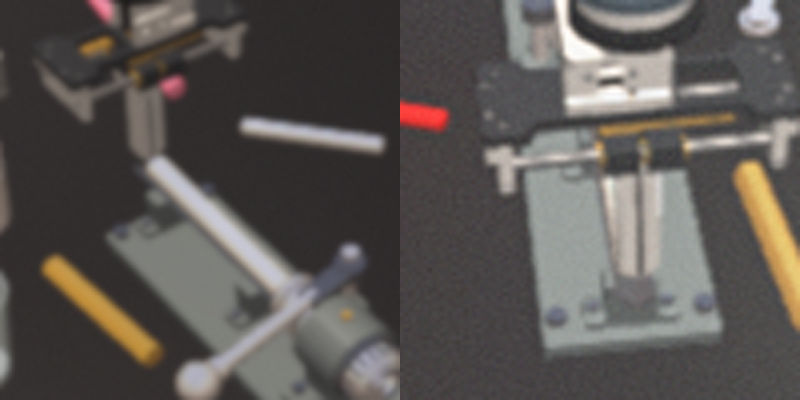

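View pics/w6.png

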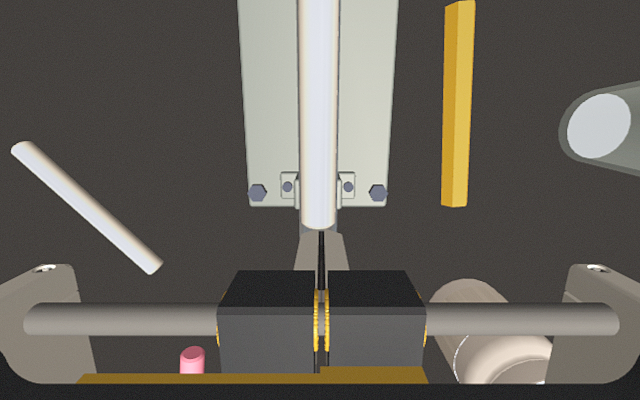

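Contact this time: about 2.5 N along −y, and the tail at wrist (319,229) is flush with the fingertips. Now I'll feed.

```bash
python3 -m creep '[-1,-5,2,0,0,-7,0.5,0,0,-7,0.5,0,0,-7,0.3,0,0,-7,0.3,0]'
```

```text
t: 7.05
tcp_pos: [535.5, -239.5, 57.4]
tool_rot: [0.01, 1.0, 0.02, 0.011]
contact_force: [-0.3, -3.9, 2.3]
finger_gap: 0.7
```

```bash
python3 -m creep '[-2,-7,0.3,0,-1.5,-7,0.3,0,-0.5,-7,0.3,0,-0.5,-7,0.3,0,-0.5,-7,0.3,0]'
python3 - <<'E'
from rig import arm
import cv2
i=arm.get_image("wrist"); cv2.imwrite("pics/w7.png",i["pixels"])
E
```

```text
t: 7.55
tcp_pos: [531.4, -203.8, 57.3]
tool_rot: [0.013, 1.0, 0.02, 0.014]
contact_force: [0.8, -4.2, 3.4]
finger_gap: 0.5
```

View pics/w7.png

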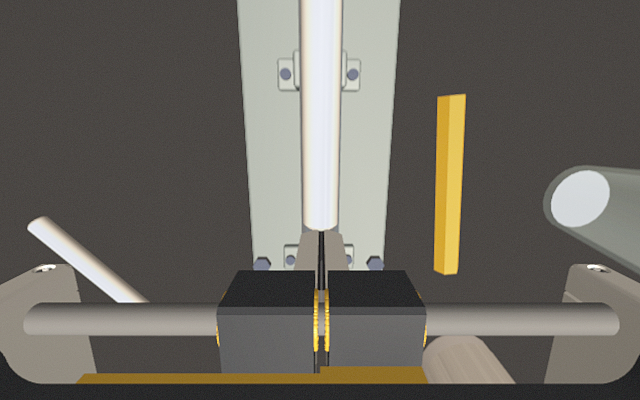

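```bash
python3 -m creep '[-0.2,-7,0.2,0,-0.2,-7,0.2,0,-0.2,-7,0.2,0,-0.2,-7,0.2,0,-0.2,-7,0.2,0,-0.2,-7,0.2,0]'
python3 - <<'E'
from rig import arm
import cv2
i=arm.get_image("wrist"); cv2.imwrite("pics/w8.png",i["pixels"])
E
```

```text
t: 8.2
tcp_pos: [529.5, -161.6, 56.9]
tool_rot: [0.016, 1.0, 0.021, 0.016]
contact_force: [1.7, -5.4, 3.2]
finger_gap: 0.5
```

View pics/w8.png

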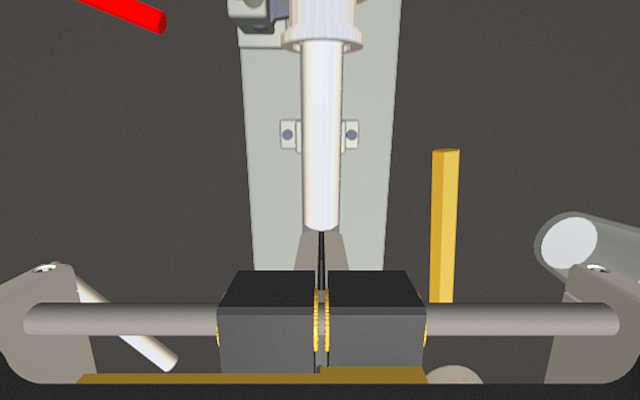

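The bar is now entering the collet mouth at (322,40), centred. I'll keep feeding and watch the force.

```bash
python3 -m creep '[-0.2,-7,0.2,0,-0.2,-7,0.2,0,-0.2,-7,0.2,0,-0.2,-7,0.2,0]'; python3 -m creep '[-0.2,-5,0.2,0,-0.2,-5,0.2,0,-0.2,-5,0.2,0]'; python3 -m creep '[-0.2,-5,0.2,0,-0.2,-5,0.2,0]'; python3 -m creep '[0,-4,0.1,0]'
```

```text
t: 8.65
tcp_pos: [528.2, -134.5, 56.5]
tool_rot: [0.018, 0.999, 0.021, 0.016]
contact_force: [2.0, -6.5, 4.4]
finger_gap: 0.6
t: 8.95
tcp_pos: [527.7, -120.7, 56.6]
tool_rot: [0.02, 0.999, 0.021, 0.017]
contact_force: [0.7, -5.8, 3.1]
finger_gap: 0.5
t: 9.15
tcp_pos: [527.4, -111.8, 56.6]
tool_rot: [0.022, 0.999, 0.021, 0.017]
contact_force: [0.0, -6.0, 5.3]
finger_gap: 0.7
t: 9.25
tcp_pos: [527.3, -108.2, 56.7]
tool_rot: [0.022, 0.999, 0.022, 0.017]
contact_force: [-0.6, -6.1, 3.7]
finger_gap: 0.3
```

```bash
python3 -m creep '[0,-4,0.1,0]'; python3 -m creep '[0,-4,0.1,0]'; python3 -m creep '[0,-3,0.1,0]';python3 -m creep '[0,-3,0.1,0]'
python3 - <<'E'
from rig import arm
import cv2,numpy as np
w=arm.get_image("wrist")["pixels"]; i=arm.get_image("scene"); 
s=cv2.resize(i["pixels"][180:280,310:410],(400,400),interpolation=cv2.INTER_CUBIC)
cv2.imwrite("pics/j9.png",np.hstack([w[:,120:520],s]))
E
```

```text
t: 9.35
tcp_pos: [527.1, -104.6, 56.7]
tool_rot: [0.023, 0.999, 0.022, 0.017]
contact_force: [0.7, -5.8, 4.9]
finger_gap: 0.8
t: 9.45
tcp_pos: [527.0, -101.1, 56.7]
tool_rot: [0.023, 0.999, 0.022, 0.017]
contact_force: [-0.1, -5.1, 4.8]
finger_gap: 0.7
t: 9.55
tcp_pos: [526.9, -98.4, 56.7]
tool_rot: [0.024, 0.999, 0.022, 0.017]
contact_force: [0.8, -5.6, 3.6]
finger_gap: 0.4
t: 9.65
tcp_pos: [526.8, -95.9, 56.7]
tool_rot: [0.024, 0.999, 0.022, 0.017]
contact_force: [0.9, -5.7, 3.5]
finger_gap: 0.2
```

View pics/j9.png

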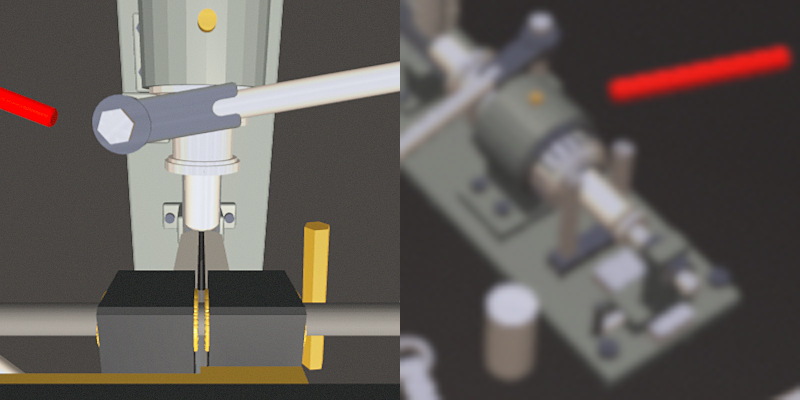

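The bar's nose has come through the collet and is only a few mm from the stop, around scene crop (630,220). From here I'll take small steps.

```bash
for i in 1; do python3 -m creep '[0,-3,0.1,0]'; python3 -m creep '[0,-3,0.1,0]'; done; python3 -m creep '[0,-3,0.1,0]'
```

```text
t: 9.85
tcp_pos: [526.7, -93.3, 56.7]
tool_rot: [0.025, 0.999, 0.022, 0.017]
contact_force: [-0.6, -11.8, 3.8]
finger_gap: 0.5
t: 9.95
tcp_pos: [526.7, -92.8, 56.9]
tool_rot: [0.028, 0.999, 0.023, 0.017]
contact_force: [0.3, -15.5, 2.4]
finger_gap: 0.6
t: 10.05
tcp_pos: [526.7, -92.7, 57.0]
tool_rot: [0.031, 0.999, 0.024, 0.017]
contact_force: [0.1, -15.6, 2.2]
finger_gap: 0.3
```

The feed stalled at y = −92.7, as predicted for the stop, and the force rose from 6 to 15.6 N. I'll check visually, then back off.

```bash
python3 -m creep '[0,10,0,0,0,25,0,0,0,20,-20,0,0,0,-35,0,0,0,-35,0,0,0,-35,0,0,0,0,0]'
python3 - <<'E'
from rig import arm
import cv2,numpy as np
for n in ["scene","side","wrist"]:
    i=arm.get_image(n); cv2.imwrite(f"pics/{n}10.png",i["pixels"]); np.savez(f"pics/{n}10.npz",p=i["pixels"],K=i["camera_matrix"],T=i["cam_to_world"])
s=cv2.imread("pics/scene10.png")
cv2.imwrite("pics/j10.png",np.hstack([i["pixels"][:,120:520],cv2.resize(s[200:260,340:400],(400,400),interpolation=cv2.INTER_CUBIC)]))
print(arm.observe()["tcp_pos"],arm.observe()["contact_force"])
E
```

```text
t: 10.75
tcp_pos: [514.7, -133.8, 177.3]
tool_rot: [0.017, 1.0, 0.023, 0.003]
contact_force: [0.3, -0.1, 0.5]
finger_gap: 0.5
[ 511.62174714 -132.74323924  171.30730858] [0.19820715 0.02700898 0.00604007]
```

View pics/j10.png

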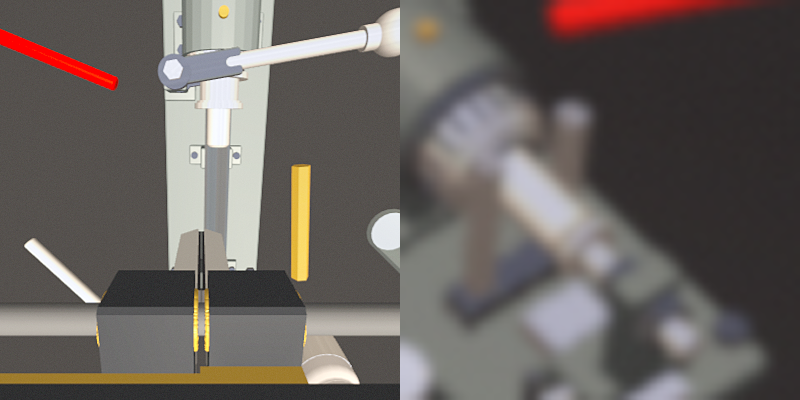

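In the scene crop the nose meets the stop disc at about (575,245) with no visible gap. Next I'll move above the +y side of the lever and look down.

```bash
python3 -m creep '[17,-25,-2,0,17,-25,0,0,17,-25,0,0,17,-25,0,0,17,-25,0,0,17,-25,0,0,10,-20,0,0,0,0,0,0]'
python3 - <<'E'
from rig import arm
import cv2,numpy as np
for n in ["scene","side","wrist"]:
    i=arm.get_image(n); cv2.imwrite(f"pics/{n}11.png",i["pixels"]); np.savez(f"pics/{n}11.npz",p=i["pixels"],K=i["camera_matrix"],T=i["cam_to_world"])
print(arm.observe()["tcp_pos"],arm.observe()["contact_force"])
E
```

```text
t: 11.7
tcp_pos: [605.6, 53.1, 144.7]
tool_rot: [0.007, 1.0, 0.022, -0.021]
contact_force: [-0.1, -0.4, -0.8]
finger_gap: 0.4
[605.49081084  50.32220608 145.89800114] [-0.70660903 -0.33102701 -0.64314468]
```

View pics/wrist11.png

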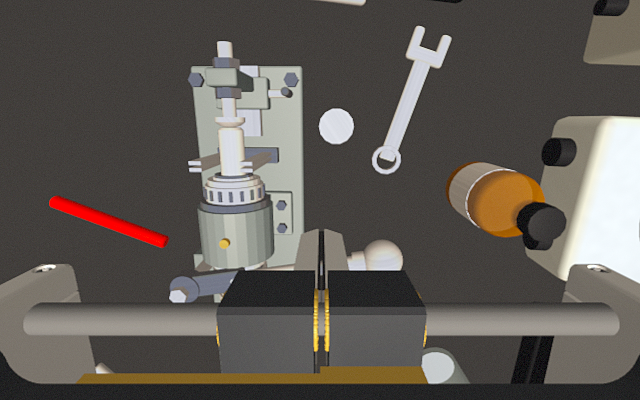

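```bash
python3 -m creep '[6,-1,20,0,6,0,25,0,0,0,20,0,0,0,5,0,0,0,0,0]'
python3 - <<'E'
from rig import arm
import cv2,numpy as np
from h import *
for n in ["scene","side","wrist"]:
    i=arm.get_image(n); cv2.imwrite(f"pics/{n}12.png",i["pixels"]); np.savez(f"pics/{n}12.npz",p=i["pixels"],K=i["camera_matrix"],T=i["cam_to_world"])
print(arm.observe()["tcp_pos"],arm.observe()["contact_force"])
s=cv2.imread("pics/scene12.png")
cv2.imwrite("pics/j12.png",np.hstack([i["pixels"][:,150:550],cv2.resize(s[150:280,270:400],(400,400),interpolation=cv2.INTER_CUBIC)]))
print(pl("wrist11",383,258,106))
E
```

```text
t: 12.35
tcp_pos: [613.2, 45.1, 73.6]
tool_rot: [0.008, 1.0, 0.017, -0.021]
contact_force: [-1.2, 0.7, -0.7]
finger_gap: 0.5
[614.50217024  45.51598273  75.3177233 ] [-0.37731966 -0.47655644 -0.27640668]
[658.71918161  14.02413988 106.        ]
```

View pics/j12.png

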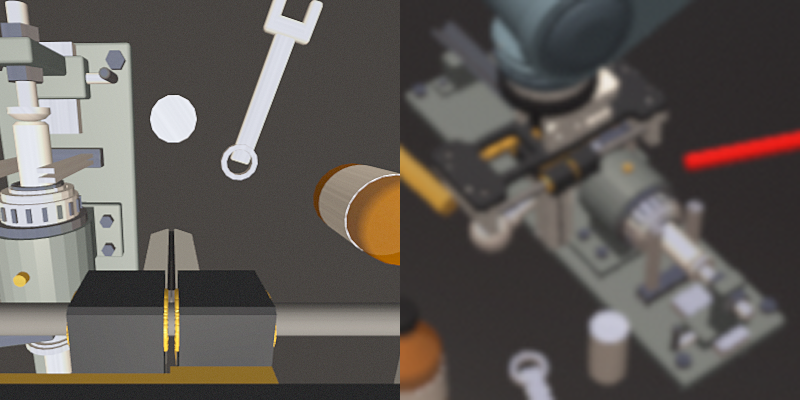

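```bash
python3 -m creep '[0,5,7,0,0,5,0,0,0,6,0,0,0,0,0,0]';python3 -m creep '[0,6,0,0,0,6,0,0,0,6,0,0]'
```

```text
t: 12.9
tcp_pos: [616.8, 27.6, 71.2]
tool_rot: [0.009, 1.0, 0.017, -0.017]
contact_force: [0.3, 0.2, 0.4]
finger_gap: 0.4
t: 13.2
tcp_pos: [618.2, 10.1, 71.9]
tool_rot: [0.007, 1.0, 0.017, -0.016]
contact_force: [2.6, 2.2, -1.1]
finger_gap: 0.3
```

```bash
python3 -m creep '[-0.3,7,1,0,-0.3,7,0.5,0,-0.3,7,0.5,0,-0.3,7,0.5,0]';python3 - <<'E'
from rig import arm
import cv2
cv2.imwrite("pics/w13.png",arm.get_image("wrist")["pixels"]); a=arm.get_image("scene")["pixels"]
cv2.imwrite("pics/c13.png",cv2.resize(a[130:280,250:400],None,fx=4,fy=4,interpolation=cv2.INTER_CUBIC))
E
```

```text
t: 13.6
tcp_pos: [619.4, -19.5, 71.1]
tool_rot: [0.007, 1.0, 0.017, -0.014]
contact_force: [-0.3, 2.1, 2.4]
finger_gap: 0.3
```

View pics/c13.png

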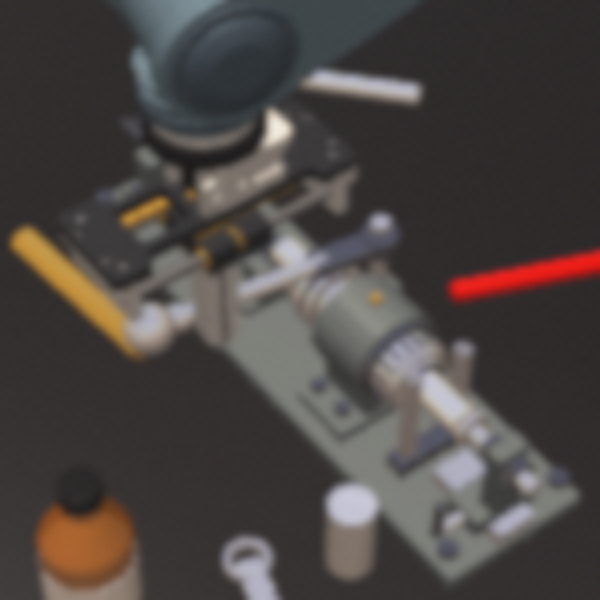

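The lever is swinging: the knob has moved to crop (150,330) with the finger behind the arm. I'll continue to the end of its travel.

```bash
python3 -m creep '[-0.3,6,0.5,0,-0.3,6,0.5,0]';python3 -m creep '[-0.3,5,0.5,0,-0.3,4,0.5,0]'; python3 -m creep '[-0.3,4,0,0,-0.3,4,0,0]'; python3 -m creep '[0,4,0,0,0,4,0,0]'
```

```text
t: 13.9
tcp_pos: [618.1, -32.3, 69.9]
tool_rot: [0.007, 1.0, 0.017, -0.015]
contact_force: [-0.6, 4.1, 2.7]
finger_gap: 0.1
t: 14.1
tcp_pos: [617.7, -37.5, 69.5]
tool_rot: [0.001, 1.0, 0.016, -0.015]
contact_force: [1.8, 23.5, 9.2]
finger_gap: 0.6
t: 14.3
tcp_pos: [617.8, -36.6, 69.9]
tool_rot: [-0.008, 1.0, 0.015, -0.014]
contact_force: [1.2, 16.3, 4.5]
finger_gap: 0.4
t: 14.5
tcp_pos: [617.9, -36.0, 70.0]
tool_rot: [-0.016, 1.0, 0.014, -0.015]
contact_force: [-0.1, 16.0, 5.0]
finger_gap: 0.5
```

It stalled at y = −36 to −37.5, where −38 was predicted, with the force rising from 4 to 16–23 N, so that is the end of travel. Now I'll back off and check.

```bash
python3 -m creep '[0,-20,0,0,0,-25,0,0,0,-15,-10,0,0,0,-40,0,0,0,-40,0,0,0,-30,0,0,0,0,0]'
python3 - <<'E'
from rig import arm
import cv2,numpy as np
for n in ["scene","side","wrist"]:
    i=arm.get_image(n); cv2.imwrite(f"pics/{n}14.png",i["pixels"]); np.savez(f"pics/{n}14.npz",p=i["pixels"],K=i["camera_matrix"],T=i["cam_to_world"])
print(arm.observe()["tcp_pos"],arm.observe()["contact_force"])
s=cv2.imread("pics/scene14.png");w=i["pixels"]
t=cv2.imread("pics/side14.png")
cv2.imwrite("pics/j14.png",np.hstack([cv2.resize(s[130:270,250:390],(400,400),interpolation=cv2.INTER_CUBIC),cv2.resize(t[140:280,270:410],(400,400),interpolation=cv2.INTER_CUBIC)]))
E
```

```text
t: 15.2
tcp_pos: [618.0, 17.9, 194.7]
tool_rot: [-0.011, 1.0, 0.015, -0.018]
contact_force: [0.4, -0.2, 0.2]
finger_gap: 0.6
[614.30839945  18.78508521 187.91840474] [-0.29357343 -0.12634503 -1.16402812]
```

View pics/j14.png

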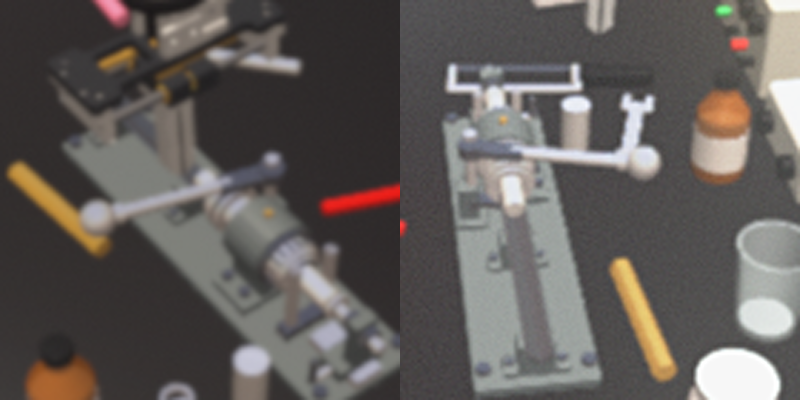

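View pics/wrist14.png

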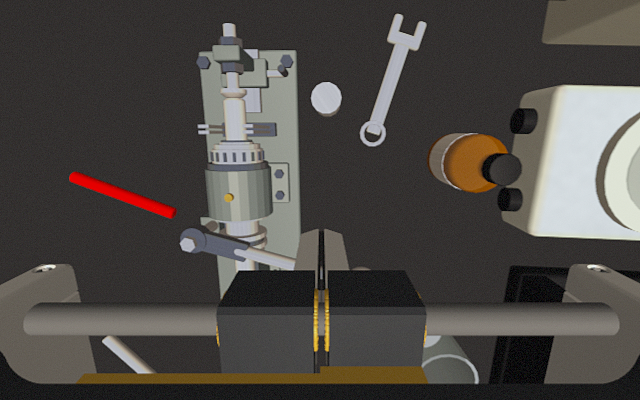

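Run:
```python
from h import *
import cv2
np.set_printoptions(precision=1,suppress=True)
k1=tri(("scene14",250+96*.35,130+217*.35),("side14",270+245*.35,140+162*.35));print("knob",k1)
for P in ((485.5,-22),): print("arm angle", np.arctan2(k1[1]+22,k1[0]-485.5), "lever",0.275+0.04-np.arctan2(k1[1]+22,k1[0]-485.5))
print("tail side",pl("side14",270+113*.35,140+205*.35,72))
print("wrist nose/stop",pl("wrist14",235,97,80),)
w=cv2.imread("pics/wrist14.png");cv2.imwrite("pics/w14c.png",cv2.resize(w[60:180,180:300],None,fx=4.5,fy=4.5,interpolation=cv2.INTER_CUBIC))
```

```text
knob [657.5 -65.2 106.7]
arm angle -0.2459994523923145 lever 0.5609994523923145
tail side [525.9 -78.8  72. ]
wrist nose/stop [522.9 116.8  80. ]
```

View pics/w14c.png

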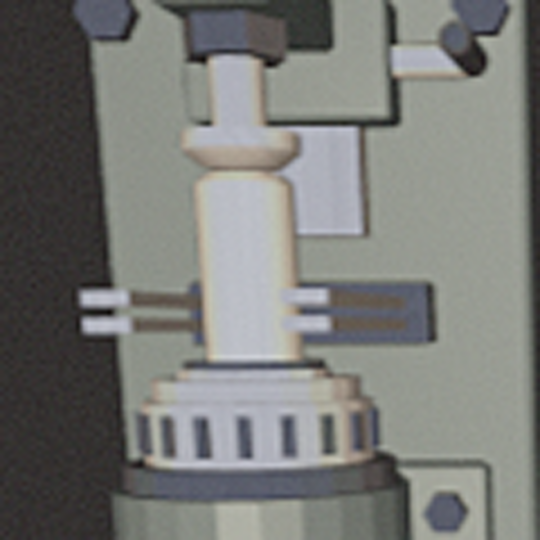

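The nose touches the stop dome at crop (245,172) with no gap, and the lever measures about 0.56 rad, which is closed. The arm is clear of everything, so I'm handing in.

```bash
python3 -c "
from rig import arm
print(arm.observe()['contact_force']);print(arm.finish_job())"
```

```text
[-0.29357343 -0.12634503 -1.16402812]
the job is handed in; nothing more can be done
None
```

I pushed the bar through the collet until its nose rested on the end stop, and only then swung the lever fully over to clamp it. I handed the job in at about 15 s, and the hand-in reports no verdict.

**Bar:** The feed stalled at TCP y = −92.7 with the push rising from 6 to 15.6 N, where I had expected the stop. The last enlarged wrist picture shows no gap between the nose and the stop dome.

**Lever:** It stalled at the predicted end of travel, with the push rising from 4 N to between 16 and 23 N. Two camera views put it at about 0.56 rad, against 0.55 for fully closed. The arm was clear of everything at hand-in, and the other items in the pictures looked unmoved.

**What went wrong or disagreed:**
- **First feed pass missed:** The fingers went just over the bar without touching it. The cameras put the real finger ends about 17 mm above the reported TCP, so I took a lower line and it worked.
- **Tool tilt:** The tool tilted by up to about 3.5° under load, with no visible effect.
- **Tail position:** My final camera estimate of the tail (y ≈ −79) differs by a few mm from the contact estimate (y ≈ −84).

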